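# Crimp the lid on a tin of dried mushrooms

### The arm

A 6-joint arm with a two-finger parallel gripper is mounted at the origin on a cart in front of the work surface, level with it; the furniture and walls round the work are solid. World frame = base frame: x ahead of the robot, y to its left, z up, the work surface at z = 0. Lengths are in mm, angles in degrees, forces in N, time in s.
With the tool pointing down it reaches from about 275 to 875 mm from the base axis. Payload 12.5 kg.
Tool frame: the origin (TCP) lies at the centre of the arm's flange, where the gripper is bolted on; the fingertips stand 173 mm ahead of it and the grasp point (between the pads) lies 155 mm ahead of it; z points along the fingers, y is the line along which they close (so a half turn about z gives the same grasp; the last joint's range is limited). The gripper opens to 85 mm and grips with 20 to 120 N. Pads are 22 mm wide; open, the fingers measure 114 mm over their backs; the gripper's body (76 mm by 85 mm) begins 54 mm behind the grasp point. The pads swing forward as they close: fully open they stand 13 mm farther back than shut.
Start: joints at [-72.17, 20.094, 94.641, -0, 65.266, -4.847], TCP at [212.068, -507.457, 404.69] pointing down, gripper open.
Joint ranges: [-157.81, 157.81], [-45, 120.19], [0.68, 151.7], [-89.99, 269.99], [4.06, 180], [-164.3, 164.3]. Speed limits (degrees/s): [127.2, 127.2, 159.86, 180, 180, 180].

### API

Orientations are given as a 3x3 rotation matrix whose columns are the frame's x, y, z axes.
In Python, from plant import ctrl gives the robot as it stands.
- The arm moves only by the tool play_rows, never from a script. Its argument "rows" is a list of rows, each a list of 3 entries, a list of its own where there are three numbers: the opening, from 0 (shut) to 1 (fully open), then the shift along the tool's x, y, z in units of 40 mm (1.0 is 40 mm), then the turn about the tool's z in units of 0.1 rad (1.0 is 0.1 rad). In form: [[gripper, [x, y, z], yaw], ...]. A call has 1 to 8 rows; each row shifts and turns the commanded pose from where the row before left it, along the tool's axes as they then stand; what a row does not reach is not made up. A row lasts 1/12 s, in which the tool goes at most 41.7 mm and 7.16 degrees, less where a joint would pass 70% of its speed; a pose out of reach is approached as far as the arm can. A call with a number of a shift or a turn outside -1 to 1 is refused whole. A call with a gripper value outside its range is refused whole. The fingers move at their own pace and stop on an object; "squeeze" is the grip in N (left out, the last holds). Time passes only in rows, so rows that do not move let the fingers close. It gives the time, the measured TCP pose, the force, the opening and the grip force at its end, in the units of the state.
- ctrl.observe(): the state, without advancing time (a new reading comes with each control period).
- ctrl.read_camera(name): name is "scene" or "top" or "wrist"; returns a dict with "pixels" (480x640x3 uint8, red, green, blue), "depth" (480x640 float32, mm along the optical axis (not along the pixel's ray), 0 where there is no reading), "mtx" (3x3 intrinsics, pixels), "eye" and "attitude" of the camera in the world. Camera axes: x right, y up, looking along -z (the intrinsics and any distortion apply to the point x, -y, -z); pixel columns grow to the right and rows downward; lengths in mm; the calibration is good to about 2 mm. A picture is of the moment at which its call begins.
- ctrl.close_job(): hands the job in; it is judged then, once.
The state is a dict: "clock": time; "qpos": joint angles; "joint_velocities": joint speeds; "tau": joint torques, N m; "eef_pos": TCP position; "tool_rot": TCP orientation; "force": force on the tool from outside, world axes, zero at the start; "moment": the same for the moment, N m; "gripper_width": finger opening in mm; "grasp_force": force on a finger pad.
Only numpy, scipy, OpenCV 4.12 (cv2) and the standard library are available. Lean on these libraries where they do the work, as an engineer would, in place of code of your own. Each camera call takes 0.05 s, during which the arm holds its last target. There are 200 camera calls.

### The job

Close the tin that is held in the hand crimping machine: press its lid down until it is fully home, swing the roller arm in against the tin as far as it goes, then turn the handwheel through a full turn so that the roller folds down every lug round the lid. Leave the roller arm in, and leave the finished tin, tape roll and spool that stand round the machine where they are.

Things in the scene. Friction and masses are not known exactly. Their poses are not given: they have to be found in the camera images.
- crimper: grey hand crimping machine fixed to the bench, bed 185 x 400 mm and 40 mm high. Origin under the middle of the bed at bench height; in the machine's frame y runs along the bed: the turntable with the tin has its axis at x 0, y +0.100, the handwheel at x 0, y -0.095, the roller arm pivots at x +0.075, y +0.185. A hidden 1:1 belt turns the turntable with the wheel, the same way round
- lid_top (a point): centre of the flat top of the steel lid, 86 mm across, on the tin in the turntable (tin 81 mm in diameter, clamped, its upright axis is the turntable's). The lid starts 8 mm proud, its top 134 mm above the bench (126 mm when home). While it is proud the lugs stand above the roller
- lid (a joint): how far the lid has been pressed down (m): 0 = 8 mm proud, 0.008 = fully home. It slides stiffly (about 9 N) and stays
- roller_arm_grip (a point): middle of the upright black round knob of the roller arm, 23 mm in diameter (25 near its top), 51 mm tall, this point 26 mm above its foot and 25 mm below its top, 157 mm above the bench and 30 mm above the arm's flat bar; it is fixed to the arm, 170 mm from the arm's pivot
- roller_arm_hinge (a point): on the roller arm's vertical pivot axis, at the height of roller_arm_grip
- roller_arm (a joint): swing of the roller arm (rad): 0 = wide open, 0.5 = on its stop with the roller against the tin; it grows as the arm turns anticlockwise seen from above. Stiff (1.5 N m, about 9 N at the knob): stays where it is left. The roller, 26 mm in diameter, hangs under the arm
- wheel_hinge (a point): on the handwheel's vertical axis, at the height of crank_grip (115 mm above the bench); the grey wheel is 147 mm across, its rim's top 77 mm above the bench
- crank_grip (a point): middle of the upright black grip on the wheel's rim, 64 mm from the wheel's axis; 25 mm in diameter (23 at its waist, 27 near its top), 57 mm tall, this point 30 mm above its foot and 27 mm below its top; it spins freely about its own upright axis, so a hand that holds it need not turn; smooth, so hold it firmly
- wheel (a joint): angle of the handwheel (rad), unlimited, grows anticlockwise seen from above; a full turn is 6.283. It starts at any angle, may be turned either way, and needs about 1 N at the grip when idle, up to about 6 N while lugs are folded
- lug0 (a joint): fold angle (rad) of lug 0 of the lid's twelve: 0 = flared outward as delivered, 0.87 = folded straight down against the tin; a lug is closed above 0.5. Stiff: it stays where it is bent
- lug1 (a joint): fold angle (rad) of lug 1 of the lid's twelve: 0 = flared outward as delivered, 0.87 = folded straight down against the tin; a lug is closed above 0.5. Stiff: it stays where it is bent
- lug2 (a joint): fold angle (rad) of lug 2 of the lid's twelve: 0 = flared outward as delivered, 0.87 = folded straight down against the tin; a lug is closed above 0.5. Stiff: it stays where it is bent
- lug3 (a joint): fold angle (rad) of lug 3 of the lid's twelve: 0 = flared outward as delivered, 0.87 = folded straight down against the tin; a lug is closed above 0.5. Stiff: it stays where it is bent
- lug4 (a joint): fold angle (rad) of lug 4 of the lid's twelve: 0 = flared outward as delivered, 0.87 = folded straight down against the tin; a lug is closed above 0.5. Stiff: it stays where it is bent
- lug5 (a joint): fold angle (rad) of lug 5 of the lid's twelve: 0 = flared outward as delivered, 0.87 = folded straight down against the tin; a lug is closed above 0.5. Stiff: it stays where it is bent
- lug6 (a joint): fold angle (rad) of lug 6 of the lid's twelve: 0 = flared outward as delivered, 0.87 = folded straight down against the tin; a lug is closed above 0.5. Stiff: it stays where it is bent
- lug7 (a joint): fold angle (rad) of lug 7 of the lid's twelve: 0 = flared outward as delivered, 0.87 = folded straight down against the tin; a lug is closed above 0.5. Stiff: it stays where it is bent
- lug8 (a joint): fold angle (rad) of lug 8 of the lid's twelve: 0 = flared outward as delivered, 0.87 = folded straight down against the tin; a lug is closed above 0.5. Stiff: it stays where it is bent
- lug9 (a joint): fold angle (rad) of lug 9 of the lid's twelve: 0 = flared outward as delivered, 0.87 = folded straight down against the tin; a lug is closed above 0.5. Stiff: it stays where it is bent
- lug10 (a joint): fold angle (rad) of lug 10 of the lid's twelve: 0 = flared outward as delivered, 0.87 = folded straight down against the tin; a lug is closed above 0.5. Stiff: it stays where it is bent
- lug11 (a joint): fold angle (rad) of lug 11 of the lid's twelve: 0 = flared outward as delivered, 0.87 = folded straight down against the tin; a lug is closed above 0.5. Stiff: it stays where it is bent
- finished_tin: bystander: tin like the one in the machine, already closed, 86 mm across and 70 mm tall, standing on the bench; origin under its middle
- tape_clear: bystander: roll of tape lying flat, 90 mm across, 48 mm tall; origin under its middle
- tie_spool: bystander: spool of twist tie, 61 mm across, 40 mm tall; origin under its middle

How it is judged (in metres and radians):
On the way, in this order (a step that is already met when the one before it is completed fails the run):
1. the lid is pressed home while the roller arm is still open (value of joint lid above 0.006 m and value of joint roller_arm below 0.25 rad), for 0.2 s.
2. the roller arm is swung in to its stop (value of joint lid above 0.006 m and value of joint roller_arm above 0.47 rad), for 0.2 s.
3. every lug is folded down (value of joint lid above 0.006 m and value of joint roller_arm above 0.45 rad and value of joint each of lug0, lug1, lug2, lug3, lug4, lug5, lug6, lug7, lug8, lug9, lug10, lug11 above 0.5 rad), for 0.2 s.
At the end, for the whole second after the job is handed in: The lid is home (within 2 mm), all twelve lugs are folded down (each beyond 0.5 of 0.87 rad), the roller arm is in (within 0.05 rad of its stop) and the wheel is at rest (all of step 3 and velocity of joint wheel between -0.1 and 0.1 rad/s); the robot touches nothing.
It fails at once if a thing standing beside the machine is shifted by more than 30 mm or knocked over (distance of any of finished_tin, tape_clear, tie_spool from where it was at the start of the episode above 0.03 m or angle between any of finished_tin, tape_clear, tie_spool's own z axis and vertical above 0.5 rad).
It also fails if it takes over 72 s, if anything falls off the work surface, if the arm or the gripper's body presses on something with over 40 N, if the wrist force passes 120 N, or if a joint passes its speed limit or range.

## Working session

There is one attempt and no reset: what is moved stays moved. The work goes in short steps, Python scripts to look and compute and a tool call to move; the robot and the scene stay as the last step left them, time stands still between calls to the robot, and variables do not carry over. Pictures are saved under pics/ and viewed, at most 10 in all, crops included, and the job is handed in when it is done.

Besides the shell and the picture viewer there is one more tool, called after "Emit:" by a JSON object that holds its "op" and its "data", one argument or row to a line. play_rows: Moves the arm, as the interface text tells. Its arguments: {"type":"object","properties":{"rows":{"type":"array"},"squeeze":{"type":"number"}},"required":["rows"]}

```bash
mkdir -p pics; cat > h.py <<'E'
import numpy as np, cv2
from plant import ctrl
def cam(n,f=None):
    c=ctrl.read_camera(n)
    if f: cv2.imwrite('pics/'+f,c['pixels'][:,:,::-1])
    return c
def pts(c):
    K=np.array(c['mtx']);v,u=np.mgrid[:480,:640];d=c['depth']
    P=np.stack([(u-K[0,2])/K[0,0]*d,-(v-K[1,2])/K[1,1]*d,-d],-1)
    return P@np.array(c['attitude']).T+np.array(c['eye'])
def ray(c,u,v,z):
    K=np.array(c['mtx']);r=np.array(c['attitude'])@np.array([(u-K[0,2])/K[0,0],-(v-K[1,2])/K[1,1],-1])
    e=np.array(c['eye']);return e+r*(z-e[2])/r[2]
E
python3 - <<'E'
from h import *
s=ctrl.observe();print(s)
a=cam('top','t0.png');b=cam('scene','s0.png')
for c in(a,b):print(c['eye'],c['attitude'],c['mtx'],[k for k in c])
E
```

```text
{'clock': 0.0, 'qpos': array([-7.21685769e+01,  2.01238139e+01,  9.46782755e+01,  8.68656567e-04,
        6.52655274e+01, -4.84768635e+00]), 'joint_velocities': array([-0.07699013,  0.04513244,  0.00083756, -0.00633438,  0.0067034 ,
        0.03928113]), 'tau': array([-1.18409902e-03, -5.06101477e+01, -2.91404253e+01, -1.35369496e-04,
        4.62126322e-03,  1.13999327e-06]), 'eef_pos': array([ 212.04174766, -507.33341624,  404.15451408]), 'tool_rot': array([[ 9.22681202e-01,  3.85563585e-01, -3.48269790e-04],
       [ 3.85563726e-01, -9.22680520e-01,  1.12766101e-03],
       [ 1.13443270e-04, -1.17475181e-03, -9.99999304e-01]]), 'force': array([0.15399295, 0.38695615, 0.17276346]), 'moment': array([-0.00684953,  0.02797161,  0.05585881]), 'grasp_force': 0.0, 'gripper_width': 85.51432079341437}
[ 552.65767432  -44.13261349 1176.20367829] [[-0.00813659  0.99763625 -0.06823273]
 [-0.99996383 -0.00828673 -0.00191766]
 [-0.00247855  0.06821466  0.99766759]] [[578.83549183   0.         320.52582167]
 [  0.         578.83549183 233.8819553 ]
 [  0.           0.           1.        ]] ['pixels', 'depth', 'mtx', 'eye', 'attitude']
[ 552.64281532  764.39955833 1050.67630355] [[-0.99609519  0.06859122 -0.05558424]
 [-0.08821772 -0.74859283  0.657135  ]
 [ 0.00346373  0.65947254  0.75172068]] [[537.95444534   0.         325.28961126]
 [  0.         537.95444534 248.58674864]
 [  0.           0.           1.        ]] ['pixels', 'depth', 'mtx', 'eye', 'attitude']
```

View pics/t0.png

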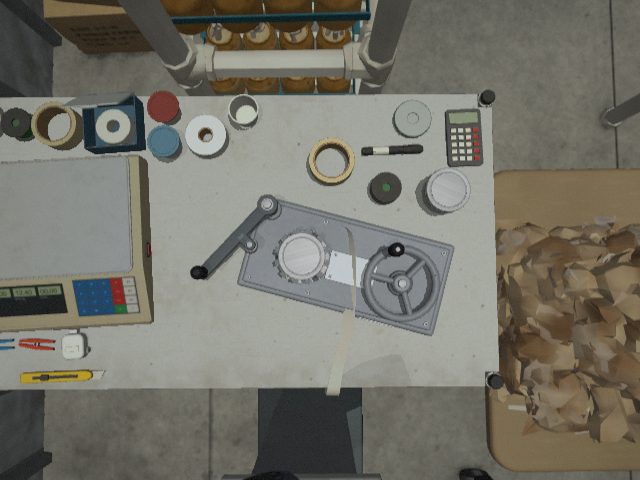

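View pics/s0.png

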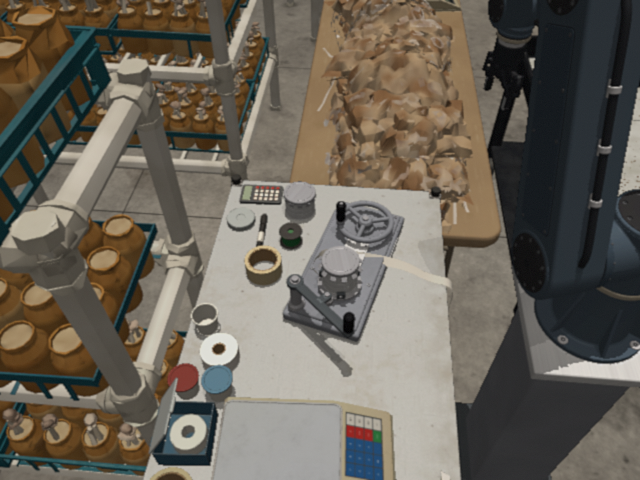

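The top view shows the tin at about (301,257), the wheel hub at (401,283) with its grip at (397,249), the roller-arm knob at (198,272) and its pivot at (267,205). A pale ribbon crosses the bed near (347,300). The scene view shows the same things: lid (340,258), crank grip (340,210), knob (348,321).

```bash
cat > m.py <<'E'
from h import *
a=cam('top');b=cam('scene');A=pts(a);B=pts(b)
def show(n,c,P,u,v,r,lo,hi,dark=None):
    V,U=np.mgrid[:480,:640];m=(np.hypot(U-u,V-v)<r)&(P[...,2]>lo)&(P[...,2]<hi)&(c['depth']>0)
    if dark: m&=c['pixels'].max(-1)<dark
    q=P[m];(cx,cy),R=cv2.minEnclosingCircle(q[:,:2].astype(np.float32)) if len(q) else ((0,0),0)
    print(n,m.sum(),'med',np.median(q,0).round(1),'circle',round(cx,1),round(cy,1),round(R,1),'z90',np.percentile(q[:,2],95).round(1))
show('lid t',a,A,301,257,32,128,142); show('lid s',b,B,340,258,26,128,142)
show('crank t',a,A,397,249,14,120,160,70); show('crank s',b,B,340,210,14,90,160,70)
show('knob t',a,A,198,272,14,150,195,70); show('knob s',b,B,348,321,16,150,195,70)
show('pivot t',a,A,267,205,12,120,190); show('pivot s',b,B,295,283,12,120,190)
show('wheel t',a,A,401,283,45,65,85); show('wheel s',b,B,367,224,36,65,85)
show('hub t',a,A,401,283,8,50,150)
show('ribbon',a,A,347,300,8,-10,300);show('ribbon',a,A,335,380,8,-10,300);show('ribbon',a,A,351,245,5,-10,300)
for n,u,v in(('fin',446,190),('tape',331,161),('spool',385,188)):show(n,a,A,u,v,26,20,90)
E
python3 m.py
```

```text
lid t 1764 med [585.9  -6.8 133.9] circle 585.0 -6.4 43.9 z90 137.0
lid s 934 med [583.9  -3.9 134.3] circle 585.4 -5.9 45.0 z90 137.2
crank t 133 med [ 595.2 -177.1  139.7] circle 595.3 -178.8 12.6 z90 143.8
crank s 162 med [ 594.2 -170.9  119.8] circle 594.6 -175.1 13.2 z90 142.5
knob t 168 med [556.9 168.8 180.1] circle 557.1 171.3 11.9 z90 184.0
knob s 169 med [556.4 179.7 177.1] circle 556.1 174.6 11.3 z90 183.1
pivot t 366 med [677.9  55.8 128.3] circle 678.3 56.1 21.2 z90 138.5
pivot s 270 med [674.7  63.  128.3] circle 674.2 62.2 28.7 z90 138.8
wheel t 2270 med [ 533.9 -199.6   74.7] circle 533.7 -194.9 73.4 z90 79.4
wheel s 1041 med [ 530.4 -186.3   74.8] circle 533.5 -194.1 74.4 z90 80.2
hub t 192 med [ 533.5 -193.    77.9] circle 533.5 -193.5 15.0 z90 84.6
ribbon 191 med [500.6 -92.7  40.4] circle 500.6 -92.6 15.3 z90 43.7
ribbon 193 med [341.5 -68.3  10.3] circle 341.3 -69.4 16.3 z90 13.8
ribbon 69 med [ 607.7 -101.4   44.8] circle 608.0 -101.8 8.9 z90 54.9
fin 1687 med [ 711.  -285.5   69.4] circle 713.0 -287.7 44.3 z90 73.1
tape 912 med [777.8 -64.2  47.2] circle 776.8 -64.7 45.5 z90 51.1
spool 732 med [ 723.8 -172.4   39.8] circle 724.0 -172.2 30.7 z90 43.3
```

Emit:
{"op": "play_rows", "data": {
  "rows": [
    [0, [0, 0, 0], 0.495],
    [0, [0, 0, 0], 0.495],
    [0, [0, 0, 0], 0.495],
    [0, [0, 0, 0], 0.495],
    [0, [0, 0, 0], 0.495],
    [0, [0, 0, 0], 0.495],
    [0, [0, 0, 0], 0.495],
    [0, [0, 0, 0], 0.495]
  ],
  "squeeze": 60
}}

```text
clock: 0.87
eef_pos: [212.1, -507.4, 404.5]
tool_rot: [[1.0, -0.003, -0.0], [-0.003, -1.0, 0.0], [-0.0, -0.0, -1.0]]
force: [-0.3, -0.6, -0.9]
gripper_width: 0.1
grasp_force: 0.0
```

Emit:
{"op": "play_rows", "data": {
  "rows": [
    [0, [0.58, -0.78, 0], 0],
    [0, [0.58, -0.78, 0], 0],
    [0, [0.58, -0.78, 0], 0],
    [0, [0.58, -0.78, 0], 0],
    [0, [0.58, -0.78, 0], 0],
    [0, [0.58, -0.78, 0], 0],
    [0, [0.58, -0.78, 0], 0],
    [0, [0.58, -0.78, 0], 0]
  ]
}}

```text
clock: 1.53
eef_pos: [398.4, -256.1, 404.8]
tool_rot: [[1.0, -0.0, 0.0], [-0.0, -1.0, -0.0], [0.0, 0.0, -1.0]]
force: [1.0, -0.2, -0.1]
gripper_width: 0.1
grasp_force: 0.0
```

Emit:
{"op": "play_rows", "data": {
  "rows": [
    [0, [0.58, -0.78, 0], 0],
    [0, [0.58, -0.78, 0], 0],
    [0, [0.58, -0.78, 0], 0],
    [0, [0.58, -0.78, 0], 0],
    [0, [0.58, -0.78, 0], 0],
    [0, [0.58, -0.78, 0], 0],
    [0, [0.58, -0.78, 0], 0],
    [0, [0, 0, 0], 0]
  ]
}}

```text
clock: 2.2
eef_pos: [562.6, -35.1, 404.4]
tool_rot: [[1.0, 0.004, 0.001], [0.004, -1.0, 0.001], [0.001, -0.001, -1.0]]
force: [0.0, 0.0, -0.3]
gripper_width: -0.0
grasp_force: 0.0
```

Emit:
{"op": "play_rows", "data": {
  "rows": [
    [0, [0.285, -0.36, 0], 0],
    [0, [0.285, -0.36, 0], 0],
    [0, [0, 0, 0.5], 0],
    [0, [0, 0, 0.5], 0],
    [0, [0, 0, 0.5], 0],
    [0, [0, 0, 0.5], 0],
    [0, [0, 0, 0.2], 0],
    [0, [0, 0, 0], 0]
  ]
}}

```text
clock: 2.87
eef_pos: [582.5, -10.9, 314.9]
tool_rot: [[1.0, -0.0, -0.004], [-0.0, -1.0, 0.0], [-0.004, -0.0, -1.0]]
force: [0.5, 1.2, -0.1]
gripper_width: 0.2
grasp_force: 0.0
```

Emit:
{"op": "play_rows", "data": {
  "rows": [
    [0, [0, 0, 0.07], 0],
    [0, [0, 0, 0.07], 0],
    [0, [0, 0, 0.07], 0],
    [0, [0, 0, 0.07], 0],
    [0, [0, 0, 0.07], 0],
    [0, [0, 0, 0.07], 0],
    [0, [0, 0, 0], 0],
    [0, [0, 0, 0], 0]
  ]
}}

```text
clock: 3.53
eef_pos: [583.2, -10.8, 300.6]
tool_rot: [[1.0, -0.0, 0.001], [-0.0, -1.0, -0.0], [0.001, 0.0, -1.0]]
force: [0.0, 0.3, 4.1]
gripper_width: 0.0
grasp_force: 2.1
```

Emit:
{"op": "play_rows", "data": {
  "rows": [
    [0, [0, 0, 0.05], 0],
    [0, [0, 0, 0.05], 0],
    [0, [0, 0, 0], 0],
    [0, [0, 0, 0], 0]
  ]
}}

```text
clock: 3.87
eef_pos: [583.2, -10.8, 298.6]
tool_rot: [[1.0, -0.0, 0.002], [-0.0, -1.0, -0.0], [0.002, 0.0, -1.0]]
force: [-9.9, 0.5, 26.6]
gripper_width: -0.1
grasp_force: 12.9
```

Emit:
{"op": "play_rows", "data": {
  "rows": [
    [0, [0, 0, -0.5], 0],
    [0, [0, 0, -0.8], 0],
    [1, [0, 0, -0.8], 0],
    [1, [-0.11, -0.77, 0], 0],
    [1, [-0.11, -0.77, 0], 0],
    [1, [-0.11, -0.77, 0], 0],
    [1, [-0.11, -0.77, 0], 0],
    [1, [-0.11, -0.77, 0], 0]
  ]
}}

```text
clock: 4.53
eef_pos: [560.5, 144.6, 380.1]
tool_rot: [[1.0, -0.0, 0.0], [-0.0, -1.0, 0.0], [0.0, -0.0, -1.0]]
force: [0.5, -0.2, -0.3]
gripper_width: 72.4
grasp_force: 0.0
```

Emit:
{"op": "play_rows", "data": {
  "rows": [
    [1, [-0.11, -0.77, 0], 0],
    [1, [0, 0, 0], 0],
    [1, [0, 0, 0], 0]
  ]
}}

```text
clock: 4.78
eef_pos: [556.3, 175.3, 379.8]
tool_rot: [[1.0, 0.002, -0.0], [0.002, -1.0, -0.0], [-0.0, 0.0, -1.0]]
force: [0.2, -0.5, 0.4]
gripper_width: 85.6
grasp_force: 0.0
```

```bash
python3 m.py | grep -E "lid|crank|wheel t"; python3 - <<'E'
from h import *
c=cam('wrist','w0.png');print(c['eye'])
E
```

```text
lid t 215 med [586.2 -12.  128.7] circle 585.1 -6.6 41.7 z90 130.4
lid s 21 med [610.6   4.2 128.6] circle 601.1 1.7 39.1 z90 129.6
crank t 131 med [ 595.2 -177.1  140.1] circle 595.9 -179.0 12.4 z90 144.2
[637.85742968 174.37889182 349.42140629]
  return _methods._mean(a, axis=axis, dtype=dtype,
  ret = um.true_divide(
Traceback (most recent call last):
  File "m.py", line 9, in <module>
    show('crank t',a,A,397,249,14,120,160,70); show('crank s',b,B,340,210,14,90,160,70)
                                               ~~~~^^^^^^^^^^^^^^^^^^^^^^^^^^^^^^^^^^^^
  File "m.py", line 7, in show
    print(n,m.sum(),'med',np.median(q,0).round(1),'circle',round(cx,1),round(cy,1),round(R,1),'z90',np.percentile(q[:,2],95).round(1))
                                                                                                    ~~~~~~~~~~~~~^^^^^^^^^^^
IndexError: index -1 is out of bounds for axis 0 with size 0
```

View pics/w0.png

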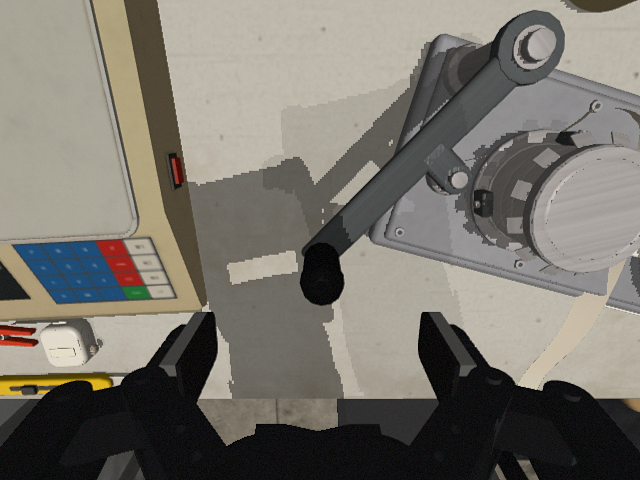

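The lid is home: its top now reads below 128 mm. In the wrist view the knob at (321,280) is midway between the fingers. I'll lower and grip it.

Emit:
{"op": "play_rows", "data": {
  "rows": [
    [1, [0, 0, 0.6], 0],
    [1, [0, 0, 0.6], 0],
    [1, [0, 0, 0.5], 0],
    [0, [0, 0, 0], 0],
    [0, [0, 0, 0], 0],
    [0, [0, 0, 0], 0],
    [0, [0, 0, 0], 0],
    [0, [0, 0, 0], 0]
  ],
  "squeeze": 60
}}

```text
clock: 5.6
eef_pos: [557.1, 173.6, 313.4]
tool_rot: [[1.0, 0.0, 0.003], [0.0, -1.0, -0.001], [0.003, 0.001, -1.0]]
force: [9.8, -38.2, 12.6]
gripper_width: 25.9
grasp_force: 20.5
```

```bash
python3 - <<'E'
import numpy as np
P=np.array([680.1,55.7]);p=None
for k in range(13):
    t=np.radians(136.4+28.65*k/12); q=P+170*np.array([np.cos(t),np.sin(t)])
    if p is not None: print(((q-p)*[1,-1]/40).round(3))
    p=q
print(q)
E
```

```text
[-0.119  0.131]
[-0.114  0.136]
[-0.108  0.14 ]
[-0.102  0.145]
[-0.096  0.149]
[-0.09   0.153]
[-0.083  0.156]
[-0.077  0.16 ]
[-0.07   0.163]
[-0.063  0.165]
[-0.056  0.168]
[-0.049  0.17 ]
[515.85427548  99.55592295]
```

Emit:
{"op": "play_rows", "data": {
  "rows": [
    [0, [0, 0, 0], 0],
    [0, [-0.12, 0.16, 0], 0],
    [0, [-0.114, 0.136, 0], 0],
    [0, [-0.108, 0.14, 0], 0],
    [0, [-0.102, 0.145, 0], 0],
    [0, [-0.096, 0.149, 0], 0],
    [0, [-0.09, 0.153, 0], 0],
    [0, [0, 0, 0], 0]
  ]
}}

```text
clock: 6.27
eef_pos: [531.0, 139.5, 313.6]
tool_rot: [[1.0, 0.001, 0.002], [0.001, -1.0, 0.003], [0.002, -0.003, -1.0]]
force: [-6.9, 9.3, 8.9]
gripper_width: 22.3
grasp_force: 59.3
```

Emit:
{"op": "play_rows", "data": {
  "rows": [
    [0, [-0.083, 0.156, 0], 0],
    [0, [-0.077, 0.16, 0], 0],
    [0, [-0.07, 0.163, 0], 0],
    [0, [-0.063, 0.165, 0], 0],
    [0, [-0.056, 0.168, 0], 0],
    [0, [-0.049, 0.17, 0], 0],
    [0, [0, 0, 0], 0],
    [0, [0, 0, 0], 0]
  ]
}}

```text
clock: 6.93
eef_pos: [514.7, 100.0, 313.3]
tool_rot: [[1.0, 0.0, -0.002], [0.0, -1.0, 0.001], [-0.002, -0.001, -1.0]]
force: [-11.9, 6.8, 13.8]
gripper_width: 22.1
grasp_force: 61.4
```

Emit:
{"op": "play_rows", "data": {
  "rows": [
    [0, [-0.01, 0.05, 0], 0],
    [0, [-0.01, 0.05, 0], 0],
    [0, [0, 0, 0], 0],
    [0, [0, 0, 0], 0]
  ]
}}

```text
clock: 7.27
eef_pos: [514.0, 97.7, 313.3]
tool_rot: [[1.0, 0.0, -0.0], [0.0, -1.0, 0.005], [-0.0, -0.005, -1.0]]
force: [-9.7, 23.3, 9.2]
gripper_width: 22.4
grasp_force: 61.7
```

Emit:
{"op": "play_rows", "data": {
  "rows": [
    [0, [0, 0.05, 0], 0],
    [0, [0, 0, 0], 0],
    [0, [0, 0, 0], 0]
  ]
}}

```text
clock: 7.52
eef_pos: [513.9, 97.0, 313.3]
tool_rot: [[1.0, 0.0, -0.0], [0.0, -1.0, 0.007], [-0.0, -0.007, -1.0]]
force: [-9.0, 39.0, 8.8]
gripper_width: 22.0
grasp_force: 62.7
```

Emit:
{"op": "play_rows", "data": {
  "rows": [
    [0, [0, -0.06, 0], 0],
    [1, [0, 0, 0], 0],
    [1, [0, 0, 0], 0],
    [1, [0, 0, 0], 0],
    [1, [0, 0, 0], 0],
    [1, [0, 0, -0.6], 0],
    [1, [0, 0, -0.6], 0],
    [1, [0, 0, -0.5], 0]
  ]
}}

```text
clock: 8.18
eef_pos: [514.8, 95.6, 381.2]
tool_rot: [[1.0, -0.001, 0.0], [-0.001, -1.0, -0.0], [0.0, 0.0, -1.0]]
force: [-0.0, -0.1, 0.2]
gripper_width: 85.5
grasp_force: 0.0
```

Emit:
{"op": "play_rows", "data": {
  "rows": [
    [1, [0.25, 0.85, 0], 0],
    [1, [0.25, 0.85, 0], 0],
    [1, [0.25, 0.85, 0], 0],
    [1, [0.25, 0.85, 0], 0],
    [1, [0.25, 0.85, 0], 0],
    [1, [0.25, 0.85, 0], 0],
    [1, [0.25, 0.85, 0], 0],
    [1, [0.25, 0.85, 0], 0]
  ]
}}

```text
clock: 8.85
eef_pos: [594.7, -178.4, 380.0]
tool_rot: [[1.0, -0.001, 0.0], [-0.001, -1.0, -0.0], [0.0, 0.0, -1.0]]
force: [0.4, 0.9, 0.3]
gripper_width: 85.1
grasp_force: 0.0
```

```bash
python3 - <<'E'
from h import *
print(ctrl.observe()['eef_pos'])
a=cam('top');cv2.imwrite('pics/t1.png',cv2.resize(a['pixels'][170:350,160:480,::-1],None,fx=2.4,fy=2.4))
b=cam('scene');B=pts(b)
for c in (a,b):
    P=pts(c);m=(c['pixels'].max(-1)<70)&(P[...,2]>150)&(P[...,2]<190)&(np.hypot(P[...,0]-516,P[...,1]-99)<40)
    print(m.sum(),cv2.minEnclosingCircle(P[m][:,:2].astype(np.float32)) if m.any() else '')
E
```

```text
[ 594.71449253 -178.36790091  379.95504866]
162 ((516.0513305664062, 99.0809555053711), 11.791287422180176)
163 ((514.5170288085938, 100.80628204345703), 12.531961441040039)
```

View pics/t1.png

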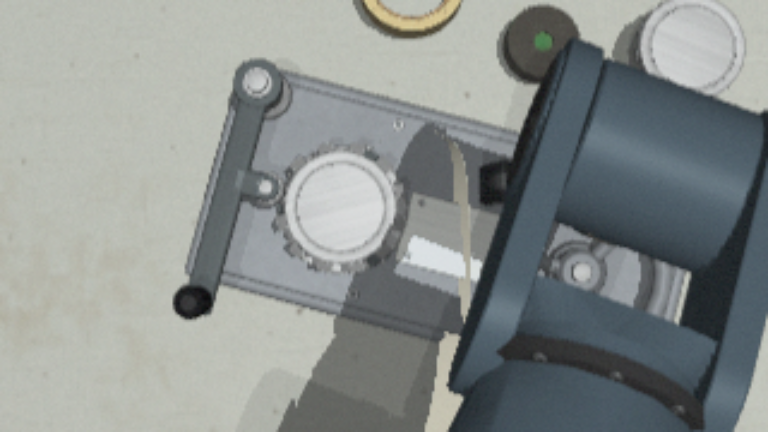

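The roller arm is on its stop, with the knob at crop pixel (192,301), which is (516,99) in world. Next is the crank grip.

Emit:
{"op": "play_rows", "data": {
  "rows": [
    [1, [0.01, -0.02, 0.7], 0],
    [1, [0, 0, 0.7], 0],
    [1, [0, 0, 0.7], 0],
    [1, [0, 0, 0.65], 0],
    [0, [0, 0, 0], 0],
    [0, [0, 0, 0], 0],
    [0, [0, 0, 0], 0],
    [0, [0, 0, 0], 0]
  ],
  "squeeze": 110
}}

```text
clock: 9.62
eef_pos: [595.5, -175.4, 272.0]
tool_rot: [[1.0, -0.0, 0.003], [-0.0, -1.0, -0.001], [0.003, 0.001, -1.0]]
force: [0.3, -0.7, -0.4]
gripper_width: 38.7
grasp_force: 0.0
```

Emit:
{"op": "play_rows", "data": {
  "rows": [
    [0, [0, 0, 0], 0],
    [0, [0, 0, 0], 0],
    [0, [0, 0, 0], 0],
    [0, [0, 0, 0], 0]
  ]
}}

```text
clock: 9.95
eef_pos: [595.4, -175.6, 272.1]
tool_rot: [[1.0, -0.0, 0.003], [-0.0, -1.0, -0.001], [0.003, 0.001, -1.0]]
force: [-2.3, 0.4, 8.6]
gripper_width: 23.6
grasp_force: 107.1
```

```bash
python3 - <<'E'
import numpy as np
from h import ctrl
e=ctrl.observe()['eef_pos'];C=np.array([533.6,-194.3]);d=e[:2]-C;t0=np.arctan2(d[1],d[0]);print(np.hypot(*d),np.degrees(t0))
p=None
for k in range(49):
    t=t0+np.radians(7.5*k);q=C+64*np.array([np.cos(t),np.sin(t)])
    if p is not None:
        print(((q-p)*[1,-1]/40).round(3).tolist(),end=', ' if k%8 else '  -> %s\n'%q.round(1))
    p=q
E
```

```text
64.60617616002851 16.855820856529114
[-0.074, -0.196], [-0.099, -0.185], [-0.122, -0.17], [-0.143, -0.153], [-0.162, -0.133], [-0.178, -0.111], [-0.191, -0.086], [-0.2, -0.061]  -> [ 548.2 -132. ]
[-0.206, -0.034], [-0.209, -0.007], [-0.208, 0.02], [-0.204, 0.047], [-0.196, 0.074], [-0.185, 0.099], [-0.17, 0.122], [-0.153, 0.143]  -> [ 486.9 -150.5]
[-0.133, 0.162], [-0.111, 0.178], [-0.086, 0.191], [-0.061, 0.2], [-0.034, 0.206], [-0.007, 0.209], [0.02, 0.208], [0.047, 0.204]  -> [ 472.3 -212.9]
[0.074, 0.196], [0.099, 0.185], [0.122, 0.17], [0.143, 0.153], [0.162, 0.133], [0.178, 0.111], [0.191, 0.086], [0.2, 0.061]  -> [ 519.  -256.6]
[0.206, 0.034], [0.209, 0.007], [0.208, -0.02], [0.204, -0.047], [0.196, -0.074], [0.185, -0.099], [0.17, -0.122], [0.153, -0.143]  -> [ 580.3 -238.1]
[0.133, -0.162], [0.111, -0.178], [0.086, -0.191], [0.061, -0.2], [0.034, -0.206], [0.007, -0.209], [-0.02, -0.208], [-0.047, -0.204]  -> [ 594.9 -175.7]
```

Emit:
{"op": "play_rows", "data": {
  "rows": [
    [0, [-0.074, -0.196, 0], 0],
    [0, [-0.099, -0.185, 0], 0],
    [0, [-0.122, -0.17, 0], 0],
    [0, [-0.143, -0.153, 0], 0],
    [0, [-0.162, -0.133, 0], 0],
    [0, [-0.178, -0.111, 0], 0],
    [0, [-0.191, -0.086, 0], 0],
    [0, [-0.2, -0.061, 0], 0]
  ]
}}

```text
clock: 10.62
eef_pos: [548.5, -132.9, 272.2]
tool_rot: [[1.0, 0.0, 0.004], [0.0, -1.0, -0.004], [0.004, 0.004, -1.0]]
force: [-1.5, -17.2, 7.5]
gripper_width: 23.4
grasp_force: 109.0
```

Emit:
{"op": "play_rows", "data": {
  "rows": [
    [0, [-0.206, -0.034, 0], 0],
    [0, [-0.209, -0.007, 0], 0],
    [0, [-0.208, 0.02, 0], 0],
    [0, [-0.204, 0.047, 0], 0],
    [0, [-0.196, 0.074, 0], 0],
    [0, [-0.185, 0.099, 0], 0],
    [0, [-0.17, 0.122, 0], 0],
    [0, [-0.153, 0.143, 0], 0]
  ]
}}

```text
clock: 11.28
eef_pos: [488.1, -151.1, 272.2]
tool_rot: [[1.0, -0.0, 0.007], [-0.0, -1.0, -0.003], [0.007, 0.003, -1.0]]
force: [8.0, -4.6, 4.8]
gripper_width: 23.6
grasp_force: 109.1
```

Emit:
{"op": "play_rows", "data": {
  "rows": [
    [0, [-0.133, 0.162, 0], 0],
    [0, [-0.111, 0.178, 0], 0],
    [0, [-0.086, 0.191, 0], 0],
    [0, [-0.061, 0.2, 0], 0],
    [0, [-0.034, 0.206, 0], 0],
    [0, [-0.007, 0.209, 0], 0],
    [0, [0.02, 0.208, 0], 0],
    [0, [0.047, 0.204, 0], 0]
  ]
}}

```text
clock: 11.95
eef_pos: [473.0, -213.0, 272.1]
tool_rot: [[1.0, -0.0, 0.003], [-0.0, -1.0, -0.002], [0.003, 0.002, -1.0]]
force: [-1.1, 0.9, 12.8]
gripper_width: 23.7
grasp_force: 110.0
```

Emit:
{"op": "play_rows", "data": {
  "rows": [
    [0, [0.074, 0.196, 0], 0],
    [0, [0.099, 0.185, 0], 0],
    [0, [0.122, 0.17, 0], 0],
    [0, [0.143, 0.153, 0], 0],
    [0, [0.162, 0.133, 0], 0],
    [0, [0.178, 0.111, 0], 0],
    [0, [0.191, 0.086, 0], 0],
    [0, [0.2, 0.061, 0], 0]
  ]
}}

```text
clock: 12.62
eef_pos: [519.6, -257.8, 272.2]
tool_rot: [[1.0, -0.0, 0.003], [-0.0, -1.0, -0.004], [0.003, 0.004, -1.0]]
force: [-3.8, -8.0, 7.1]
gripper_width: 23.9
grasp_force: 109.5
```

Emit:
{"op": "play_rows", "data": {
  "rows": [
    [0, [0.206, 0.034, 0], 0],
    [0, [0.209, 0.007, 0], 0],
    [0, [0.208, -0.02, 0], 0],
    [0, [0.204, -0.047, 0], 0],
    [0, [0.196, -0.074, 0], 0],
    [0, [0.185, -0.099, 0], 0],
    [0, [0.17, -0.122, 0], 0],
    [0, [0.153, -0.143, 0], 0]
  ]
}}

```text
clock: 13.28
eef_pos: [581.7, -238.7, 272.2]
tool_rot: [[1.0, -0.001, 0.006], [-0.001, -1.0, -0.004], [0.006, 0.004, -1.0]]
force: [4.6, -6.6, 2.9]
gripper_width: 23.4
grasp_force: 109.2
```

Emit:
{"op": "play_rows", "data": {
  "rows": [
    [0, [0.133, -0.162, 0], 0],
    [0, [0.111, -0.178, 0], 0],
    [0, [0.086, -0.191, 0], 0],
    [0, [0.061, -0.2, 0], 0],
    [0, [0.034, -0.206, 0], 0],
    [0, [0.007, -0.209, 0], 0],
    [0, [-0.02, -0.208, 0], 0],
    [0, [-0.047, -0.204, 0], 0]
  ]
}}

```text
clock: 13.95
eef_pos: [595.5, -175.2, 272.1]
tool_rot: [[1.0, 0.0, 0.003], [0.0, -1.0, -0.002], [0.003, 0.002, -1.0]]
force: [-4.9, -4.1, 11.5]
gripper_width: 23.7
grasp_force: 110.0
```

Emit:
{"op": "play_rows", "data": {
  "rows": [
    [0, [-0.074, -0.196, 0], 0],
    [0, [-0.099, -0.185, 0], 0],
    [0, [-0.122, -0.17, 0], 0],
    [0, [-0.143, -0.153, 0], 0],
    [0, [-0.162, -0.133, 0], 0],
    [0, [-0.178, -0.111, 0], 0],
    [0, [0, 0, 0], 0],
    [0, [0, 0, 0], 0]
  ]
}}

```text
clock: 14.62
eef_pos: [563.7, -138.4, 272.1]
tool_rot: [[1.0, 0.0, 0.002], [0.0, -1.0, -0.003], [0.002, 0.003, -1.0]]
force: [-7.3, -10.9, 11.9]
gripper_width: 23.5
grasp_force: 110.0
```

Emit:
{"op": "play_rows", "data": {
  "rows": [
    [1, [0, 0, 0], 0],
    [1, [0, 0, 0], 0],
    [1, [0, 0, 0], 0],
    [1, [0, 0, 0], 0],
    [1, [0, 0, -0.6], 0],
    [1, [0, 0, -0.8], 0],
    [1, [0, 0, -0.8], 0],
    [1, [0, 0, -0.8], 0]
  ]
}}

```text
clock: 15.28
eef_pos: [563.8, -137.1, 391.2]
tool_rot: [[1.0, 0.0, -0.001], [0.0, -1.0, 0.0], [-0.001, -0.0, -1.0]]
force: [-0.1, -0.3, -0.5]
gripper_width: 85.5
grasp_force: 0.0
```

Emit:
{"op": "play_rows", "data": {
  "rows": [
    [1, [-0.6, 0.7, 0], 0],
    [1, [-0.6, 0.7, 0], 0],
    [1, [-0.6, 0.7, 0], 0],
    [1, [-0.6, 0.7, 0], 0],
    [1, [-0.6, 0.7, 0], 0],
    [1, [-0.6, 0.7, 0], 0],
    [1, [-0.6, 0.7, 0], 0],
    [1, [0, 0, 0], 0]
  ]
}}

```text
clock: 15.95
eef_pos: [392.8, -336.7, 390.0]
tool_rot: [[1.0, -0.004, -0.001], [-0.004, -1.0, -0.001], [-0.001, 0.001, -1.0]]
force: [0.7, 0.3, 0.7]
gripper_width: 85.0
grasp_force: 0.0
```

```bash
python3 - <<'E'
from h import *
a=cam('top');b=cam('scene')
x=cv2.resize(a['pixels'][205:310,225:375,::-1],(600,420),interpolation=cv2.INTER_CUBIC)
y=cv2.resize(b['pixels'][230:320,290:390,::-1],(466,420),interpolation=cv2.INTER_CUBIC)
cv2.imwrite('pics/e0.png',cv2.resize(np.hstack([x,y]),(800,315)))
E
python3 m.py 2>/dev/null | grep -E "fin|tape|spool|lid"
python3 -c "
from h import *
a=cam('top');P=pts(a)
for x,y,z,n in((713,-287.7,69,'fin'),(776.8,-64.7,47,'tape'),(724,-172,40,'spool')):
    m=(np.hypot(P[...,0]-x,P[...,1]-y)<60)&(abs(P[...,2]-z)<5);print(n,P[m].mean(0).round(1))
m=(a['pixels'].max(-1)<70)&(P[...,2]>150)&(P[...,2]<190)&(np.hypot(P[...,0]-516,P[...,1]-99)<40);print(cv2.minEnclosingCircle(P[m][:,:2].astype(np.float32)))"
```

```text
lid t 495 med [586.5  -3.1 129. ] circle 587.2 0.7 49.4 z90 131.2
lid s 324 med [586.9   1.6 128.9] circle 587.0 4.6 52.6 z90 131.2
fin [ 712.8 -287.8   69.7]
tape [777.  -64.1  47.6]
spool [ 723.6 -172.2   40.1]
((517.1845703125, 102.12809753417969), 11.727543830871582)
```

View pics/e0.png

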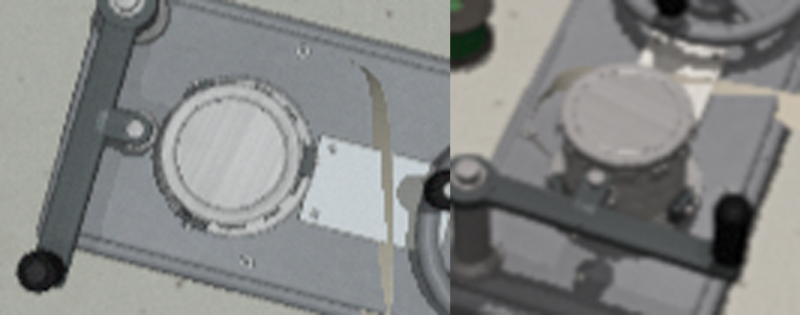

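The view shows the lugs lying close round the lid (crop centre (232,155)) and the roller touching at (150,130). The knob has crept about 3 mm, so I'll check the lid height, the arm angle and the lugs.

```bash
python3 - <<'E'
from h import *
A=np.mean([[680.1,55.7]],0)
for n in('top','scene'):
    k=[];h=[];
    for i in range(4):
        c=cam(n);P=pts(c);r=np.hypot(P[...,0]-585.3,P[...,1]+6.3)
        h.append(np.median(P[...,2][(r<30)&(P[...,2]>100)]))
        m=(c['pixels'].max(-1)<70)&(P[...,2]>150)&(P[...,2]<190)&(np.hypot(P[...,0]-516,P[...,1]-99)<40)
        k.append(cv2.minEnclosingCircle(P[m][:,:2].astype(np.float32))[0])
    k=np.array(k);d=k-A
    print(n,np.median(h),k.mean(0),k.std(0),np.degrees(np.arctan2(d[:,1],d[:,0])).mean())
P=pts(cam('top'));r=np.hypot(P[...,0]-585.3,P[...,1]+6.3);t=np.degrees(np.arctan2(P[...,1]+6.3,P[...,0]-585.3))%360
for lo in range(0,360,15):
    m=(t>=lo)&(t<lo+15)&(P[...,2]>95)&(P[...,2]<135)&(r<60);print(lo,np.percentile(r[m],98).round(1),end='; ')
E
```

```text
top 126.98350976898894 [517.32269287 102.12979507] [0.12028197 0.20922482] 164.08000861098145
scene 127.25539679866014 [516.02859497 105.01807404] [0.20135895 0.27880755] 163.26985753374998
0 43.9; 15 42.0; 30 44.3; 45 42.5; 60 59.2; 75 58.9; 90 42.1; 105 41.4; 120 42.7; 135 42.6; 150 44.3; 165 43.3; 180 44.7; 195 43.1; 210 45.0; 225 43.6; 240 45.8; 255 44.6; 270 45.9; 285 44.2; 300 45.2; 315 44.1; 330 44.8; 345 42.8;
```

Emit:
{"op": "play_rows", "data": {
  "rows": [
    [1, [0.5, -0.8, 0], 0],
    [1, [0.5, -0.8, 0], 0],
    [1, [0.5, -0.8, 0], 0],
    [1, [0.5, -0.8, 0], 0],
    [1, [0.2, -0.9, 0], 0],
    [1, [0.1, -0.95, 0], 0],
    [1, [0.1, -0.95, 0], 0],
    [1, [0, -0.95, 0], 0]
  ]
}}

```text
clock: 17.32
eef_pos: [492.1, -53.6, 389.9]
tool_rot: [[1.0, -0.0, 0.0], [-0.0, -1.0, 0.0], [0.0, -0.0, -1.0]]
force: [1.1, -0.1, 0.0]
gripper_width: 85.5
grasp_force: 0.0
```

Emit:
{"op": "play_rows", "data": {
  "rows": [
    [1, [0, -0.8, -0.3], 0],
    [1, [0, -0.8, -0.3], 0],
    [1, [0, 0, 0], 0],
    [1, [0, 0, 0], 0]
  ]
}}

```text
clock: 17.65
eef_pos: [491.9, 9.8, 414.4]
tool_rot: [[1.0, 0.003, 0.001], [0.003, -1.0, -0.0], [0.001, 0.0, -1.0]]
force: [0.0, -0.5, -0.2]
gripper_width: 85.0
grasp_force: 0.0
```

```bash
python3 - <<'E'
from h import *
cam('wrist','w1.png')
E
```

```text
(no output)
```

View pics/w1.png

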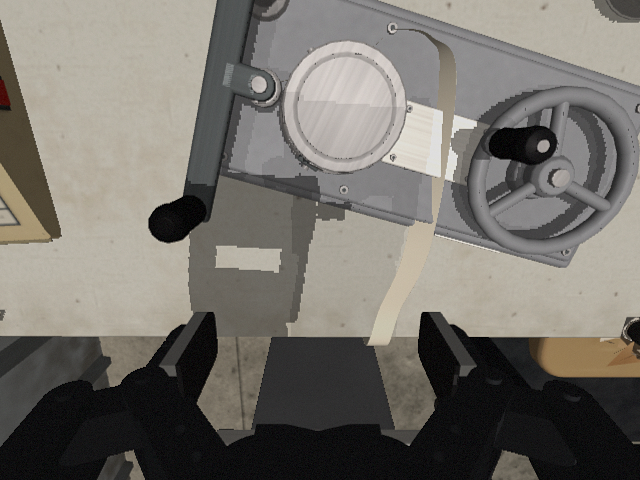

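In the wrist view the lid (345,105) shows no flared lugs, and the grip is on the wheel at (540,145). The arm crept out about 0.02 rad, so to be safe I'll push it back to the stop and roll round once more.

Emit:
{"op": "play_rows", "data": {
  "rows": [
    [1, [0.21, -0.775, 0.28], 0],
    [1, [0.21, -0.775, 0.28], 0],
    [1, [0.21, -0.775, 0.28], 0],
    [1, [0, 0, 0], 0],
    [1, [0, 0, 0.55], 0],
    [1, [0, 0, 0.55], 0],
    [1, [0, 0, 0.55], 0],
    [0, [0, 0, 0], 0]
  ],
  "squeeze": 60
}}

```text
clock: 18.37
eef_pos: [516.3, 100.1, 310.4]
tool_rot: [[1.0, -0.002, -0.007], [-0.002, -1.0, -0.001], [-0.007, 0.001, -1.0]]
force: [-1.2, 0.5, -0.0]
gripper_width: 75.2
grasp_force: 0.0
```

Emit:
{"op": "play_rows", "data": {
  "rows": [
    [0, [0, 0, 0], 0],
    [0, [0, 0, 0], 0],
    [0, [0, 0, 0], 0],
    [0, [0, 0, 0], 0],
    [0, [0, 0, 0], 0],
    [0, [0, 0, 0], 0],
    [0, [0, 0, 0], 0]
  ]
}}

```text
clock: 18.95
eef_pos: [517.4, 101.4, 315.6]
tool_rot: [[1.0, -0.0, 0.002], [-0.0, -1.0, -0.0], [0.002, 0.0, -1.0]]
force: [-0.1, -3.9, 5.8]
gripper_width: 22.4
grasp_force: 58.4
```

Emit:
{"op": "play_rows", "data": {
  "rows": [
    [0, [-0.02, 0.06, 0], 0],
    [0, [-0.02, 0.06, 0], 0],
    [0, [0, 0.05, 0], 0],
    [0, [0, 0, 0], 0],
    [0, [0, 0, 0], 0]
  ]
}}

```text
clock: 19.37
eef_pos: [516.1, 97.4, 315.7]
tool_rot: [[1.0, 0.0, 0.005], [0.0, -1.0, 0.006], [0.005, -0.006, -1.0]]
force: [4.6, 30.2, 0.8]
gripper_width: 22.0
grasp_force: 59.5
```

Emit:
{"op": "play_rows", "data": {
  "rows": [
    [0, [0, -0.06, 0], 0],
    [1, [0, 0, 0], 0],
    [1, [0, 0, 0], 0],
    [1, [0, 0, 0], 0],
    [1, [0, 0, 0], 0],
    [1, [0, 0, -0.6], 0],
    [1, [0, 0, -0.6], 0],
    [1, [0, 0, -0.5], 0]
  ]
}}

```text
clock: 20.03
eef_pos: [515.5, 97.0, 383.5]
tool_rot: [[1.0, -0.001, -0.0], [-0.001, -1.0, -0.0], [-0.0, 0.0, -1.0]]
force: [0.1, 0.3, -0.2]
gripper_width: 85.2
grasp_force: 0.0
```

Emit:
{"op": "play_rows", "data": {
  "rows": [
    [1, [0.17, 0.84, 0], 0],
    [1, [0.17, 0.84, 0], 0],
    [1, [0.17, 0.84, 0], 0],
    [1, [0.17, 0.84, 0], 0],
    [1, [0.17, 0.84, 0], 0],
    [1, [0.17, 0.84, 0], 0],
    [1, [0.17, 0.84, 0], 0],
    [1, [0, 0, 0], 0]
  ]
}}

```text
clock: 20.7
eef_pos: [563.5, -143.0, 382.1]
tool_rot: [[1.0, -0.004, 0.0], [-0.004, -1.0, -0.001], [0.0, 0.001, -1.0]]
force: [0.4, -0.2, 0.7]
gripper_width: 85.2
grasp_force: 0.0
```

```bash
python3 - <<'E'
from h import *
for n in('top','scene'):
    c=cam(n);P=pts(c)
    m=(c['pixels'].max(-1)<70)&(P[...,2]>150)&(P[...,2]<190)&(np.hypot(P[...,0]-516,P[...,1]-99)<40)
    print(cv2.minEnclosingCircle(P[m][:,:2].astype(np.float32))[0])
E
```

```text
(515.9299926757812, 98.73793029785156)
(515.8984985351562, 100.65190887451172)
```

Emit:
{"op": "play_rows", "data": {
  "rows": [
    [1, [0, -0.12, 0.7], 0],
    [1, [0, 0, 0.7], 0],
    [1, [0, 0, 0.7], 0],
    [1, [0, 0, 0.65], 0],
    [0, [0, 0, 0], 0],
    [0, [0, 0, 0], 0],
    [0, [0, 0, 0], 0],
    [0, [0, 0, 0], 0]
  ],
  "squeeze": 110
}}

```text
clock: 21.47
eef_pos: [563.6, -133.0, 274.2]
tool_rot: [[1.0, 0.0, 0.003], [0.0, -1.0, -0.001], [0.003, 0.001, -1.0]]
force: [0.1, -0.0, 1.0]
gripper_width: 38.7
grasp_force: 0.1
```

Emit:
{"op": "play_rows", "data": {
  "rows": [
    [0, [0, 0, 0], 0],
    [0, [0, 0, 0], 0],
    [0, [0, 0, 0], 0],
    [0, [0, 0, 0], 0]
  ]
}}

```text
clock: 21.8
eef_pos: [563.7, -133.7, 275.1]
tool_rot: [[1.0, -0.0, 0.004], [-0.0, -1.0, -0.002], [0.004, 0.002, -1.0]]
force: [-0.7, -3.0, 10.0]
gripper_width: 19.9
grasp_force: 104.5
```

The opening of 19.9 mm is less than the grip's diameter, so the hold is off-centre. I'll let go and measure again.

Emit:
{"op": "play_rows", "data": {
  "rows": [
    [1, [0, 0, 0], 0],
    [1, [0, 0, 0], 0],
    [1, [0, 0, 0], 0],
    [1, [0, 0, 0], 0],
    [1, [0, 0, -0.6], 0],
    [1, [0, 0, -0.8], 0],
    [1, [0, 0, -0.8], 0],
    [1, [-0.5, 0, -0.6], 0]
  ]
}}

```text
clock: 22.47
eef_pos: [544.6, -133.2, 386.8]
tool_rot: [[1.0, 0.0, 0.003], [0.0, -1.0, -0.001], [0.003, 0.001, -1.0]]
force: [0.9, 0.0, 0.3]
gripper_width: 85.5
grasp_force: 0.0
```

Emit:
{"op": "play_rows", "data": {
  "rows": [
    [1, [-0.5, 0, 0], 0],
    [1, [-0.5, 0, 0], 0],
    [1, [0, 0, 0], 0],
    [1, [0, 0, 0], 0]
  ]
}}

```text
clock: 22.8
eef_pos: [502.7, -133.2, 384.7]
tool_rot: [[1.0, -0.001, 0.0], [-0.001, -1.0, -0.0], [0.0, 0.0, -1.0]]
force: [1.4, 0.3, 1.0]
gripper_width: 85.3
grasp_force: 0.0
```

```bash
python3 - <<'E'
from h import *
print(ctrl.observe()['eef_pos'])
for n in('wrist','top','scene'):
    c=cam(n,'g_%s.png'%n);P=pts(c)
    m=(c['pixels'].max(-1)<70)&(P[...,2]>120)&(P[...,2]<150)&(abs(np.hypot(P[...,0]-533.6,P[...,1]+194.3)-64)<20)
    print(n,m.sum(),P[m].mean(0) if m.any() else '',cv2.minEnclosingCircle(P[m][:,:2].astype(np.float32)) if m.any() else '')
E
```

```text
[ 502.7482129  -133.1656948   384.68839335]
wrist 1219 [ 550.72472952 -133.37908107  140.01437659] ((549.5765991210938, -133.39674377441406), 13.163891792297363)
top 1 [ 559.8874266  -137.65438914  134.47865671] ((559.887451171875, -137.65438842773438), 9.999999747378752e-05)
scene 93 [ 547.43745926 -125.65924998  133.9581046 ] ((547.4223022460938, -131.11256408691406), 13.001001358032227)
```

View pics/g_wrist.png

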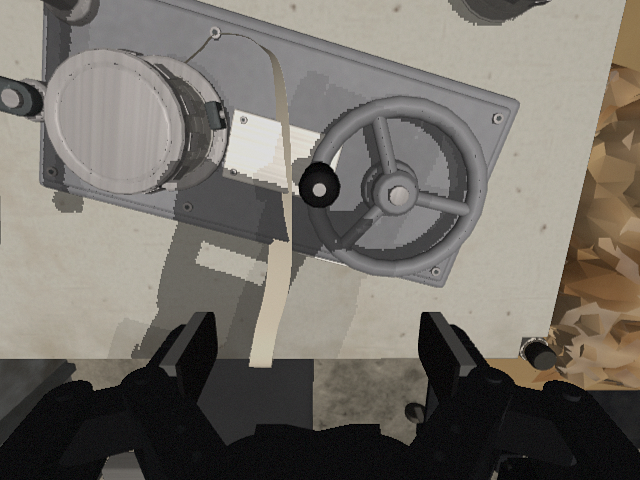

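The wrist view shows the grip at pixel (320,186), which is (549.6,-133.4) in world; the off-centre squeeze pushed it round about 13°. The lid at (115,120) looks flush with no flared lugs. I'll regrip there.

Emit:
{"op": "play_rows", "data": {
  "rows": [
    [1, [0.585, 0, 0], 0],
    [1, [0.585, 0, 0], 0],
    [1, [0, 0, 0.75], 0],
    [1, [0, 0, 0.75], 0],
    [1, [0, 0, 0.75], 0],
    [1, [0, 0, 0.6], 0],
    [0, [0, 0, 0], 0],
    [0, [0, 0, 0], 0]
  ]
}}

```text
clock: 23.62
eef_pos: [550.3, -133.1, 269.6]
tool_rot: [[1.0, -0.0, -0.002], [-0.0, -1.0, 0.001], [-0.002, -0.001, -1.0]]
force: [-0.2, 0.2, -0.0]
gripper_width: 64.0
grasp_force: 0.0
```

Emit:
{"op": "play_rows", "data": {
  "rows": [
    [0, [0, 0, 0], 0],
    [0, [0, 0, 0], 0],
    [0, [0, 0, 0], 0],
    [0, [0, 0, 0], 0],
    [0, [0, 0, 0], 0],
    [0, [0, 0, 0], 0]
  ]
}}

```text
clock: 24.12
eef_pos: [550.4, -133.8, 272.3]
tool_rot: [[1.0, -0.0, 0.003], [-0.0, -1.0, -0.002], [0.003, 0.002, -1.0]]
force: [-0.2, -4.1, 7.3]
gripper_width: 23.4
grasp_force: 107.2
```

```bash
python3 - <<'E'
import numpy as np
from h import ctrl
e=ctrl.observe()['eef_pos'];C=np.array([533.6,-194.3]);d=e[:2]-C;t0=np.arctan2(d[1],d[0]);print(np.hypot(*d),np.degrees(t0))
p=None
for k in range(49):
    t=t0+np.radians(7.5*k);q=C+64*np.array([np.cos(t),np.sin(t)])
    if p is not None:
        print(((q-p)*[1,-1]/40).round(3).tolist(),end=', ' if k%8 else '  -> %s\n'%q.round(1))
    p=q
E
```

```text
62.79474789857751 74.4531315386339
[-0.205, -0.043], [-0.209, -0.016], [-0.209, 0.012], [-0.206, 0.039], [-0.199, 0.065], [-0.189, 0.091], [-0.175, 0.115], [-0.159, 0.136]  -> [ 488.8 -148.6]
[-0.139, 0.156], [-0.118, 0.173], [-0.094, 0.187], [-0.069, 0.198], [-0.043, 0.205], [-0.016, 0.209], [0.012, 0.209], [0.039, 0.206]  -> [ 471.6 -210.3]
[0.065, 0.199], [0.091, 0.189], [0.115, 0.175], [0.136, 0.159], [0.156, 0.139], [0.173, 0.118], [0.187, 0.094], [0.198, 0.069]  -> [ 516.4 -256. ]
[0.205, 0.043], [0.209, 0.016], [0.209, -0.012], [0.206, -0.039], [0.199, -0.065], [0.189, -0.091], [0.175, -0.115], [0.159, -0.136]  -> [ 578.4 -240. ]
[0.139, -0.156], [0.118, -0.173], [0.094, -0.187], [0.069, -0.198], [0.043, -0.205], [0.016, -0.209], [-0.012, -0.209], [-0.039, -0.206]  -> [ 595.6 -178.3]
[-0.065, -0.199], [-0.091, -0.189], [-0.115, -0.175], [-0.136, -0.159], [-0.156, -0.139], [-0.173, -0.118], [-0.187, -0.094], [-0.198, -0.069]  -> [ 550.8 -132.6]
```

Emit:
{"op": "play_rows", "data": {
  "rows": [
    [0, [-0.205, -0.043, 0], 0],
    [0, [-0.209, -0.016, 0], 0],
    [0, [-0.209, 0.012, 0], 0],
    [0, [-0.206, 0.039, 0], 0],
    [0, [-0.199, 0.065, 0], 0],
    [0, [-0.189, 0.091, 0], 0],
    [0, [-0.175, 0.115, 0], 0],
    [0, [-0.159, 0.136, 0], 0]
  ]
}}

```text
clock: 24.78
eef_pos: [489.1, -150.5, 272.4]
tool_rot: [[1.0, -0.0, 0.008], [-0.0, -1.0, -0.004], [0.008, 0.004, -1.0]]
force: [11.3, -9.9, -3.8]
gripper_width: 23.4
grasp_force: 108.0
```

Emit:
{"op": "play_rows", "data": {
  "rows": [
    [0, [-0.139, 0.156, 0], 0],
    [0, [-0.118, 0.173, 0], 0],
    [0, [-0.094, 0.187, 0], 0],
    [0, [-0.069, 0.198, 0], 0],
    [0, [-0.043, 0.205, 0], 0],
    [0, [-0.016, 0.209, 0], 0],
    [0, [0.012, 0.209, 0], 0],
    [0, [0.039, 0.206, 0], 0]
  ]
}}

```text
clock: 25.45
eef_pos: [472.4, -211.6, 272.3]
tool_rot: [[1.0, -0.001, 0.008], [-0.001, -1.0, -0.002], [0.008, 0.002, -1.0]]
force: [13.0, 4.7, 0.3]
gripper_width: 23.5
grasp_force: 108.7
```

Emit:
{"op": "play_rows", "data": {
  "rows": [
    [0, [0.065, 0.199, 0], 0],
    [0, [0.091, 0.189, 0], 0],
    [0, [0.115, 0.175, 0], 0],
    [0, [0.136, 0.159, 0], 0],
    [0, [0.156, 0.139, 0], 0],
    [0, [0.173, 0.118, 0], 0],
    [0, [0.187, 0.094, 0], 0],
    [0, [0.198, 0.069, 0], 0]
  ]
}}

```text
clock: 26.12
eef_pos: [516.3, -257.1, 272.3]
tool_rot: [[1.0, -0.0, 0.003], [-0.0, -1.0, -0.002], [0.003, 0.002, -1.0]]
force: [-1.3, -0.5, 7.2]
gripper_width: 23.4
grasp_force: 109.3
```

Emit:
{"op": "play_rows", "data": {
  "rows": [
    [0, [0.205, 0.043, 0], 0],
    [0, [0.209, 0.016, 0], 0],
    [0, [0.209, -0.012, 0], 0],
    [0, [0.206, -0.039, 0], 0],
    [0, [0.199, -0.065, 0], 0],
    [0, [0.189, -0.091, 0], 0],
    [0, [0.175, -0.115, 0], 0],
    [0, [0.159, -0.136, 0], 0]
  ]
}}

```text
clock: 26.78
eef_pos: [579.0, -242.0, 272.4]
tool_rot: [[1.0, -0.001, 0.006], [-0.0, -1.0, -0.005], [0.006, 0.005, -1.0]]
force: [5.6, -9.6, -0.5]
gripper_width: 23.2
grasp_force: 108.7
```

Emit:
{"op": "play_rows", "data": {
  "rows": [
    [0, [0.139, -0.156, 0], 0],
    [0, [0.118, -0.173, 0], 0],
    [0, [0.094, -0.187, 0], 0],
    [0, [0.069, -0.198, 0], 0],
    [0, [0.043, -0.205, 0], 0],
    [0, [0.016, -0.209, 0], 0],
    [0, [-0.012, -0.209, 0], 0],
    [0, [-0.039, -0.206, 0], 0]
  ]
}}

```text
clock: 27.45
eef_pos: [596.3, -178.6, 272.4]
tool_rot: [[1.0, -0.0, 0.007], [-0.0, -1.0, -0.002], [0.007, 0.002, -1.0]]
force: [7.7, 0.5, 0.4]
gripper_width: 23.5
grasp_force: 108.8
```

Emit:
{"op": "play_rows", "data": {
  "rows": [
    [0, [-0.065, -0.199, 0], 0],
    [0, [-0.091, -0.189, 0], 0],
    [0, [-0.115, -0.175, 0], 0],
    [0, [-0.136, -0.159, 0], 0],
    [0, [-0.156, -0.139, 0], 0],
    [0, [-0.173, -0.118, 0], 0],
    [0, [-0.187, -0.094, 0], 0],
    [0, [-0.198, -0.069, 0], 0]
  ]
}}

```text
clock: 28.12
eef_pos: [550.1, -133.5, 272.3]
tool_rot: [[1.0, 0.0, 0.004], [0.0, -1.0, -0.002], [0.004, 0.002, -1.0]]
force: [-1.1, -8.1, 8.3]
gripper_width: 23.7
grasp_force: 109.5
```

Emit:
{"op": "play_rows", "data": {
  "rows": [
    [0, [-0.205, -0.043, 0], 0],
    [0, [-0.209, -0.016, 0], 0],
    [0, [-0.209, 0.012, 0], 0],
    [0, [0, 0, 0], 0],
    [0, [0, 0, 0], 0],
    [1, [0, 0, 0], 0],
    [1, [0, 0, 0], 0],
    [1, [0, 0, 0], 0]
  ]
}}

```text
clock: 28.78
eef_pos: [524.9, -131.2, 270.6]
tool_rot: [[1.0, -0.0, 0.0], [-0.0, -1.0, 0.0], [0.0, -0.0, -1.0]]
force: [-0.6, 0.3, 0.1]
gripper_width: 58.9
grasp_force: 0.0
```

Emit:
{"op": "play_rows", "data": {
  "rows": [
    [1, [0, 0, 0], 0],
    [1, [0, 0, -0.6], 0],
    [1, [0, 0, -0.8], 0],
    [1, [0, 0, -0.8], 0],
    [1, [0, 0, -0.8], 0],
    [1, [-0.4, 0.8, 0], 0],
    [1, [-0.4, 0.8, 0], 0],
    [1, [-0.4, 0.8, 0], 0]
  ]
}}

```text
clock: 29.45
eef_pos: [476.3, -227.8, 390.9]
tool_rot: [[1.0, 0.002, 0.001], [0.002, -1.0, -0.0], [0.001, 0.0, -1.0]]
force: [0.9, -1.2, -0.5]
gripper_width: 85.3
grasp_force: 0.0
```

Emit:
{"op": "play_rows", "data": {
  "rows": [
    [1, [-0.4, 0.8, 0], 0],
    [1, [-0.4, 0.8, 0], 0],
    [1, [-0.2, 0.8, 0], 0],
    [1, [0, 0.8, 0], 0],
    [1, [0, 0, 0], 0],
    [1, [0, 0, 0], 0]
  ]
}}

```text
clock: 29.95
eef_pos: [436.6, -356.4, 389.9]
tool_rot: [[1.0, -0.002, -0.0], [-0.002, -1.0, 0.0], [-0.0, -0.0, -1.0]]
force: [-0.5, 0.2, -0.5]
gripper_width: 85.3
grasp_force: 0.0
```

```bash
python3 - <<'E'
from h import *
for n in('top','scene'):
    c=cam(n,'f_%s.png'%n);P=pts(c);r=np.hypot(P[...,0]-585.3,P[...,1]+6.3)
    m=(c['pixels'].max(-1)<70)&(P[...,2]>150)&(P[...,2]<190)&(np.hypot(P[...,0]-516,P[...,1]-99)<40)
    print(n,np.median(P[...,2][(r<30)&(P[...,2]>100)]),cv2.minEnclosingCircle(P[m][:,:2].astype(np.float32))[0])
    if n=='top':
        t=np.degrees(np.arctan2(P[...,1]+6.3,P[...,0]-585.3))%360
        for lo in range(0,360,15):
            k=(t>=lo)&(t<lo+15)&(P[...,2]>95)&(P[...,2]<135)&(r<60);print(lo,np.percentile(r[k],98).round(1),end='; ')
        for x,y,z in((713,-287.7,69),(776.8,-64.7,47),(724,-172,40)):
            k=(np.hypot(P[...,0]-x,P[...,1]-y)<60)&(abs(P[...,2]-z)<5);print(P[k].mean(0).round(1))
b=cv2.imread('pics/f_scene.png')[230:320,290:390];a=cv2.imread('pics/f_top.png')[205:310,225:375]
cv2.imwrite('pics/f.png',cv2.resize(np.hstack([cv2.resize(a,(600,420),interpolation=2),cv2.resize(b,(466,420),interpolation=2)]),(800,315)))
E
```

```text
top 126.92925487809748 (515.8096313476562, 98.74544525146484)
0 43.1; 15 42.3; 30 42.3; 45 41.9; 60 59.5; 75 59.0; 90 41.6; 105 41.6; 120 41.9; 135 41.7; 150 42.8; 165 42.3; 180 43.2; 195 42.7; 210 44.1; 225 42.9; 240 44.3; 255 42.8; 270 44.1; 285 42.8; 300 43.9; 315 42.5; 330 43.1; 345 41.6; [ 712.9 -287.6   69.6]
[776.8 -64.1  47.6]
[ 723.5 -172.1   39.8]
scene 127.17994791888253 (513.977783203125, 101.29916381835938)
```

View pics/f.png

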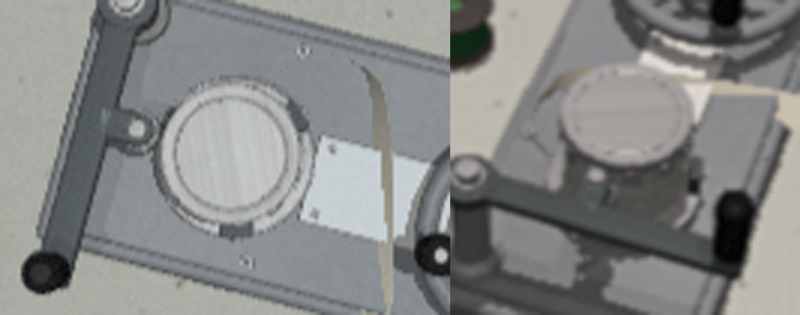

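The lid is flush at crop pixel (232,155) and the lugs are tighter than before: radii fell by 1–2 mm all round. The arm stayed on its stop, with the knob at (45,270), and the things beside the machine have not moved.

```bash
python3 -c "
from plant import ctrl
print(ctrl.close_job())"
```

```text
the job is handed in; nothing more can be done
None
```

I handed the job in at about 30 s: camera checks show the lid home, the roller arm on its stop, the lugs folded in all round after two turns of the wheel, and the finished tin, tape roll and spool unmoved; the hand-in gave no verdict.

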